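Start the watch winder

ROBOT

A 6-joint arm with a two-finger parallel gripper is mounted at the origin on the work surface. World frame = base frame: x ahead of the robot, y to its left, z up, the work surface at z = 0. Lengths are in mm, angles in rad, forces in N, time in s.
With the tool pointing down it reaches from about 275 to 975 mm from the base axis. Payload 8.4 kg.
Tool frame: the origin (TCP) lies between the finger pads; the fingertips stand 8 mm ahead of it and the grasp point (between the pads) lies 11 mm behind it (env.tip_reach is the distance from the TCP to the fingertips, in mm); z points along the fingers, y is the line along which they close (so a half turn about z gives the same grasp; the last joint's range is limited). The gripper opens to 92 mm and grips with 3 to 60 N. Pads are 20 mm wide; open, the fingers measure 128 mm over their backs; the gripper's body (75 mm by 189 mm) begins 69 mm behind the grasp point.
Start: joints at [1.126, 0.353, 1.633, -0, 1.155, -0.002], TCP at [267.793, 564.725, 222.583] pointing down, gripper open.
Joint ranges: [-2.63, 2.63], [-0.92, 2.1], [0.06, 2.66], [-1.3, 4.44], [0, 2.69], [-3.02, 3.02]. Speed limits (rad/s): [2.22, 2.22, 2.79, 3.14, 3.14, 3.14].

INTERFACE

Orientations are given as a 3x3 rotation matrix whose columns are the frame's x, y, z axes.
In Python, from cell import env gives the robot as it stands.
- The arm moves only by the tool carry_out, never from a script. Its argument "steps" is a list of rows, each a list of 3 entries, a list of its own where there are three numbers: the finger opening in mm, from 0 to 91.9, then the shift along the tool's x, y, z in mm, then the turn about the tool's z in degrees. In form: [[jaw, [tx, ty, tz], twist], ...]. A call has exactly 8 rows; each row shifts and turns the commanded pose from where the row before left it, along the tool's axes as they then stand; what a row does not reach is not made up. A row lasts 1/12 s, in which the tool goes at most 41.7 mm and 7.16 degrees, less where a joint would pass 70% of its speed; a pose out of reach is approached as far as the arm can. A call with a gripper value outside its range is refused whole. The fingers move at their own pace and stop on an object; "squeeze" is the grip in N (left out, the last holds). Time passes only in rows, so rows that do not move let the fingers close, or fill a call up. It gives the time, the measured TCP pose, the force, the opening and the grip force at its end, in the units of the state.
- env.sense(): the state, without advancing time (a new reading comes with each control period).
- env.get_image(name): name is "side" or "top"; returns the picture (384x512x3 uint8, blue, green, red); there is no depth.
- env.get_calibration(name): a dict with "vfov" (degrees; the focal length in pixels is half the picture's height over the tangent of half this angle, whatever the lens; pixels are square), "cx", "cy" (the principal point, pixels), "D" ([k1, k2, p1, p2, k3] as OpenCV has them; the pictures are not rectified), "eye" and "attitude" of the camera in the world. Camera axes: x right, y down, z forward; pixel columns grow to the right and rows downward; lengths in mm; the calibration is good to about 2 mm. A picture is of the moment at which its call begins. get_calibration takes no time and is no camera call.
- env.close_job(): hands the job in; it is judged then, once.
The state is a dict: "t": time; "joint_positions": joint angles; "dq": joint speeds; "tau": joint torques, N m; "tcp_pos": TCP position; "eef_rot": TCP orientation; "force": force on the tool from outside, world axes, zero at the start; "moment": the same for the moment, N m; "opening": finger opening in mm; "grasp_force": force on a finger pad.
Only numpy, scipy, OpenCV 4.12 (cv2) and the standard library are available. Lean on these libraries where they do the work, as an engineer would, in place of code of your own. Each camera call takes 0.05 s, during which the arm holds its last target. There are 200 camera calls.

TASK

Start the black watch winder on the tray: turn the grey knob on its top clockwise until the white pointer points at the green dot, then let go. The winder stands loose and its knob is stiff, so press down while you turn: the box itself must not spin or slide. Do not touch the cream radio with the similar wooden knob, and do not disturb the frosted pyramid bottle.

Things in the scene. Friction and masses are not known exactly. Their poses are not given: they have to be found in the camera images.
- winder: Watch winder: black plastic box 115 x 115 mm, 110 mm high, 0.4 kg, loose on small rubber feet in a steel tray; its weight alone cannot hold it while the knob turns, 10 N of extra push down can (25 N does no harm). Origin: centre of underside; z up, +x out of the clear front (watch behind). Dots on top, 45 mm from the axis: white at +x, green 69 deg clockwise from above, yellow 69 deg the other way.
- winder_knob (a joint): Grey knob on the vertical axis through the winder's origin: a skirt 68 mm across, upper face 119 mm above that origin; on it a grip bar 14 mm thick, 56 long, top at 147. The skirt turns with the bar: fingertips may push on it. Stiff: 0.18 N m, grip 30 N or more. Rad, clockwise from above; 0: bar along winder x, white pointer end at +x; 1.2: at green dot. Starts -0.25 to 0.45, stops -1.6, 1.7.
- winder_corner (a point): The winder's top corner at x = +57.5, y = +57.5, z = 110 mm in its frame; it shows whether the box has spun.
- radio: A bystander: cream bedside radio, 105 x 125 mm, 100 mm high, with a brown wooden knob of the same shape on top (to 137 mm), loose in the same tray beside the winder, the two may stand either way round, centres about 230 mm apart. Origin: centre of its underside, z up.
- bottle: A bystander: frosted glass pyramid bottle with brass stopper, 65 mm square, 90 mm high, loose in the tray on its far side. Origin: centre of its underside, z up.
Things that resemble listed ones, but are neither listed nor needed, are in the scene too. There is more than one size of the winder; the one meant has the size given above.

How it is judged:
By the outcome, as a careful person would: the job done as asked, in the order asked, and still so for the second after the job is handed in, with the robot touching nothing.
It also fails if it takes over 34 s, if anything falls off the work surface, if the arm or the gripper's body presses on something with over 40 N, if the wrist force passes 120 N, or if a joint passes its speed limit or range.

## Working session

There is one attempt and no reset: what is moved stays moved. The work goes in short steps, Python scripts to look and compute and a tool call to move; the robot and the scene stay as the last step left them, time stands still between calls to the robot, and variables do not carry over. Pictures are saved under pics/ and viewed, at most 10 in all, crops included, and the job is handed in when it is done.

Besides the shell and the picture viewer there is one more tool, called after "Call:" as name(argument=value, ...), one argument or row to a line, values as JSON. carry_out: Moves the arm, as the interface text tells. Its arguments: {"type":"object","properties":{"steps":{"type":"array"},"squeeze":{"type":"number"}},"required":["steps"]}

```bash
mkdir -p pics
cat > h.py <<'E'
import numpy as np, cv2
from cell import env
def cam(n):
    c=env.get_calibration(n); f=192/np.tan(np.radians(c["vfov"])/2)
    K=np.array([[f,0,c["cx"]],[0,f,c["cy"]],[0,0,1]]); return K,np.array(c["D"],float),np.array(c["eye"],float),np.array(c["attitude"],float)
def ray(n,pts,z):
    K,D,e,R=cam(n); p=cv2.undistortPoints(np.array(pts,float).reshape(-1,1,2),K,D).reshape(-1,2)
    d=np.c_[p,np.ones(len(p))]@R.T
    return e+d*((z-e[2])/d[:,2])[:,None]
def proj(n,P):
    K,D,e,R=cam(n); return cv2.projectPoints((np.array(P,float).reshape(-1,3)-e)@R,np.zeros(3),np.zeros(3),K,D)[0].reshape(-1,2)
E
python3 - <<'E'
from h import *
for n in("top","side"):
    cv2.imwrite(f"pics/{n}0.png",env.get_image(n)); c=env.get_calibration(n); print(c)
s=env.sense(); print(s["t"],s["eef_rot"],s["force"])
E
```

```text
{'vfov': 42.15179860925636, 'cx': 254.37499073669514, 'cy': 192.84826099032176, 'D': array([-0.00783599,  0.        ,  0.        ,  0.        ,  0.        ]), 'eye': array([ 429.62660997,   29.70751408, 1155.27258398]), 'attitude': array([[ 0.01539366, -0.98044021,  0.19621426],
       [-0.99986801, -0.01407457,  0.0081154 ],
       [-0.00519504, -0.19631329, -0.98052746]])}
{'vfov': 51.32366280058329, 'cx': 262.8063463796337, 'cy': 188.7548217065503, 'D': array([-0.13280594,  0.        ,  0.        ,  0.        ,  0.        ]), 'eye': array([ 538.56880299, -646.50596559,  562.70036877]), 'attitude': array([[ 0.99029774, -0.08517812,  0.10979558],
       [-0.13873793, -0.56120492,  0.81596619],
       [-0.00788465, -0.82328229, -0.5675774 ]])}
0.1 [[-9.03535942e-01  4.28512006e-01 -5.13317933e-04]
 [ 4.28512313e-01  9.03535253e-01 -1.11556453e-03]
 [-1.42319469e-05 -1.22791570e-03 -9.99999246e-01]] [ 0.14491023  0.26235367 -0.39355668]
```

View pics/top0.png

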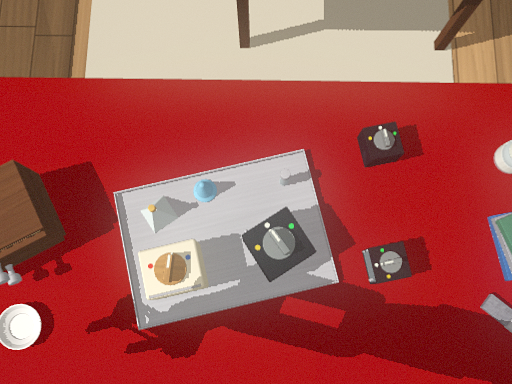

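View pics/side0.png

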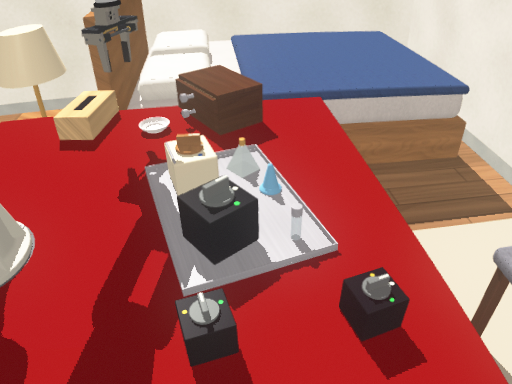

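The top view shows the full-size winder in the tray at about (279,243), with its dots at white (267,225), green (291,226) and yellow (258,247). The radio is at (170,268), and the small look-alike winders stand outside the tray. In the side view the winder top is at about (217,197), with the green dot at (237,204).

Run:
```python
from h import *
t=cv2.imread("pics/top0.png"); s=cv2.imread("pics/side0.png")
a=cv2.resize(t[195:290,230:330],None,fx=4,fy=4,interpolation=cv2.INTER_CUBIC)
b=cv2.resize(s[165:260,170:270],None,fx=4,fy=4,interpolation=cv2.INTER_CUBIC)
cv2.imwrite("pics/c0.png",np.hstack([a,b]))
def blobs(im,x0,y0,x1,y1):
    h=cv2.cvtColor(im,cv2.COLOR_BGR2HSV); o={}
    for n,lo,hi in(("green",(50,120,90),(75,255,255)),("yellow",(20,120,90),(34,255,255)),("white",(0,0,215),(180,40,255))):
        m=cv2.inRange(h,lo,hi); k=np.zeros_like(m); k[y0:y1,x0:x1]=m[y0:y1,x0:x1]
        N,_,st,c=cv2.connectedComponentsWithStats(k)
        o[n]=[(st[i,4],c[i].round(1)) for i in range(1,N) if st[i,4]>2]
    return o
print(blobs(t,240,205,318,285)); print(blobs(s,175,170,262,250))
```

```text
{'green': [(np.int32(25), array([291. , 225.6]))], 'yellow': [(np.int32(24), array([257.3, 247. ]))], 'white': [(np.int32(18), array([266.9, 224.7])), (np.int32(35), array([274.7, 235. ])), (np.int32(4), array([244.5, 230.5]))]}
{'green': [(np.int32(23), array([236.4, 202.8]))], 'yellow': [], 'white': [(np.int32(591), array([246.3, 190.7])), (np.int32(15), array([234.7, 187.9])), (np.int32(40), array([176. , 201.5]))]}
```

View pics/c0.png

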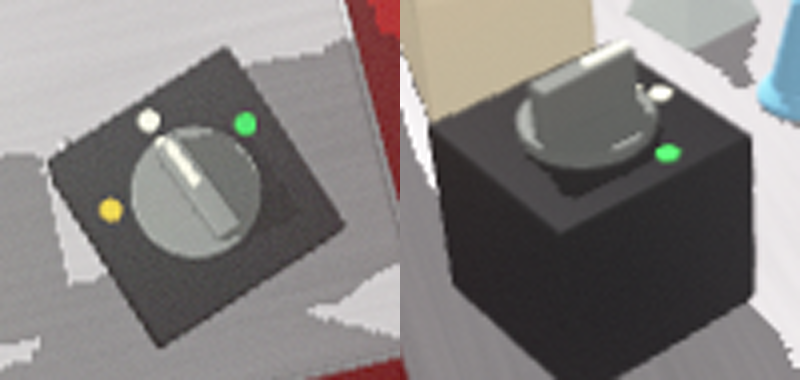

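The crop shows the winder's three dots clearly. The knob bar runs from the pointer end at crop (163,140), close to the white dot, to about (228,233). The side view shows the same green and white dots. Next I triangulate the dots and derive the axis and angles.

Run:
```python
from h import *
def tri(a,b):
    A=np.zeros((3,3));r=np.zeros(3)
    for n,p in(("top",a),("side",b)):
        e=cam(n)[2]; d=ray(n,[p],0)[0]-e; d/=np.linalg.norm(d); M=np.eye(3)-np.outer(d,d); A+=M; r+=M@e
    return np.linalg.solve(A,r)
print("G",tri((291,225.6),(236.4,202.8)),"W",tri((266.9,224.7),(234.7,187.9)))
for z in(112,115,118):
    W,G,Y=ray("top",[(266.9,224.7),(291,225.6),(257.3,247)],z)[:,:2]
    # circumcentre
    A=2*np.array([G-W,Y-W]); c=np.linalg.solve(A,[G@G-W@W,Y@Y-W@W])
    ang=[np.degrees(np.arctan2(*(p-c)[::-1])) for p in(W,G,Y)]
    q=ray("top",[(230+u/4-.4,195+v/4-.4) for u,v in((163,140),(228,233))],z+37)[:,:2]
    d=q[0]-q[1]
    print(z,c,np.linalg.norm(W-c),ang,"bar",np.linalg.norm(d),q.mean(0),np.degrees(np.arctan2(d[1],d[0])))
```

```text
G [569.30253017 -39.78817078 113.65381296] W [570.36015553  10.91418824 113.27351087]
112 [532.45370421 -13.66028309] 45.10123621168363 [np.float64(32.9668239100239), np.float64(-35.59701964951799), np.float64(102.02322736392549)] bar 57.09011452763621 [532.13485569 -12.10730251] 35.43715261775881
115 [532.15801803 -13.53557609] 44.97154459444705 [np.float64(32.966823910023955), np.float64(-35.597019649518266), np.float64(102.02322736392584)] bar 56.919911794988046 [531.8292479  -11.98264001] 35.437152617758784
118 [531.86233185 -13.41086909] 44.84185297721095 [np.float64(32.966823910023614), np.float64(-35.597019649518224), np.float64(102.02322736392561)] bar 56.749709062339875 [531.52364011 -11.85797752] 35.43715261775877
```

The winder axis is at (532.3, -13.6). Its top is at z ≈ 113.5, so its base is at z ≈ 3.5. Winder x is at 33° and the bar at about 35.4°, so the knob reads about -0.04 rad. The dot radius comes out at 45.0 mm, as specified. Moving over it now.

Call:
carry_out(
  steps=[
    [91, [-15, -13, 0], 0],
    [91, [-26, -22, 0], 0],
    [91, [-26, -22, 0], 0],
    [91, [-26, -22, 0], 0],
    [91, [-26, -22, 0], 0],
    [91, [-26, -22, 0], 0],
    [91, [-26, -22, 0], 0],
    [91, [-26, -22, 0], 0],
  ],
  squeeze=50,
)

```text
t: 0.77
tcp_pos: [374.4, 327.8, 222.4]
eef_rot: [[-0.904, 0.428, -0.0], [0.428, 0.904, -0.0], [0.0, -0.0, -1.0]]
force: [0.6, 0.4, 0.6]
opening: 91.5
grasp_force: 0.0
```

Call:
carry_out(
  steps=[
    [91, [-26, -22, 0], 0],
    [91, [-26, -22, 0], 0],
    [91, [-26, -22, 0], 0],
    [91, [-26, -22, 0], 0],
    [91, [-26, -22, 0], 0],
    [91, [-26, -22, 0], 0],
    [91, [-26, -22, 0], 0],
    [91, [-26, -22, 0], 0],
  ],
)

```text
t: 1.43
tcp_pos: [487.0, 79.6, 222.5]
eef_rot: [[-0.904, 0.429, -0.0], [0.429, 0.904, 0.0], [0.0, -0.0, -1.0]]
force: [0.8, 0.7, -1.1]
opening: 90.8
grasp_force: 0.0
```

Call:
carry_out(
  steps=[
    [91, [-26, -22, 0], 0],
    [91, [-26, -22, 0], 0],
    [91, [-26, -22, 0], 0],
    [91, [-4, 0, 0], 0],
    [91, [0, 0, 0], -7],
    [91, [0, 0, 0], -7],
    [91, [0, 0, 0], -7],
    [91, [0, 0, 0], -7],
  ],
)

```text
t: 2.1
tcp_pos: [532.2, -13.2, 222.2]
eef_rot: [[-0.999, -0.052, -0.001], [-0.052, 0.999, 0.0], [0.001, 0.0, -1.0]]
force: [-0.1, 0.8, 0.0]
opening: 91.1
grasp_force: 0.0
```

Call:
carry_out(
  steps=[
    [91, [0, 0, 0], -7],
    [91, [0, 0, 0], -7],
    [91, [0, 0, 0], -7],
    [91, [0, 0, 0], -7],
    [91, [0, 0, 0], -4.5],
    [91, [0, 0, 0], 0],
    [91, [0, 0, 0], 0],
    [91, [0, 0, 0], 0],
  ],
)

```text
t: 2.77
tcp_pos: [532.4, -13.2, 222.4]
eef_rot: [[-0.819, -0.573, -0.0], [-0.573, 0.819, 0.0], [0.0, 0.0, -1.0]]
force: [-0.4, 0.0, -0.4]
opening: 91.0
grasp_force: 0.0
```

```bash
cat > st.py <<'E'
from h import *
def st(c=(532.3,-13.6)):
    s=env.sense(); R=np.array(s["eef_rot"]); p=np.array(s["tcp_pos"])
    print("t",s["t"],"p",p.round(1),"y",np.degrees(np.arctan2(R[1,1],R[0,1])).round(2),"shift",((np.array([*c,p[2]])-p)@R).round(1),"F",np.round(s["force"],1),"M",np.round(s["moment"],2),"op",s["opening"],s["grasp_force"],"q",np.round(s["joint_positions"],2))
st()
E
python3 st.py; python3 -c "
from h import *
t=env.get_image('top');s=env.get_image('side')
cv2.imwrite('pics/c1.png',np.hstack([cv2.resize(t[180:290,220:340],(400,367)),cv2.resize(s[110:260,150:300],(367,367))]))"
```

```text
t 2.7667 p [532.4 -13.2 222.4] y 124.98 shift [ 0.3 -0.2  0. ] F [-0.4  0.  -0.4] M [0.07 0.04 0.07] op 91.02902013340936 0.0 q [-0.03  0.21  1.83  0.    1.1  -2.21]
```

View pics/c1.png

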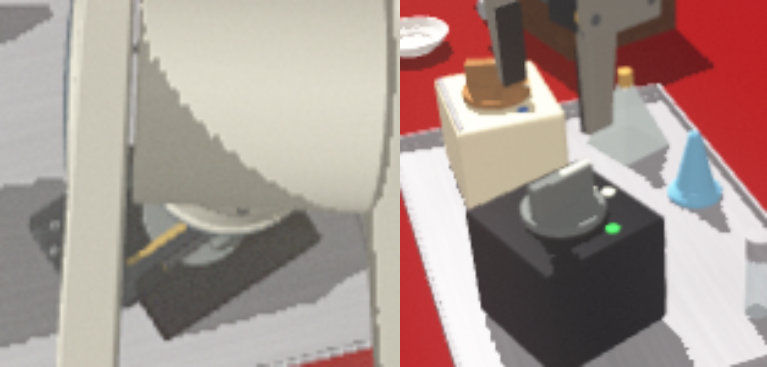

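The side view shows the fingers straddling above the bar, with the radio and bottle clear. I'll descend with the jaws partly closed.

Call:
carry_out(
  steps=[
    [36, [0, 0, 5], 0],
    [36, [0, 0, 12], 0],
    [36, [0, 0, 12], 0],
    [36, [0, 0, 12], 0],
    [36, [0, 0, 12], 0],
    [36, [0, 0, 8], 0],
    [36, [0, 0, 4], 0],
    [36, [0, 0, 0], 0],
  ],
)

```text
t: 3.53
tcp_pos: [532.0, -13.5, 156.7]
eef_rot: [[-0.818, -0.575, -0.002], [-0.575, 0.818, 0.0], [0.001, 0.001, -1.0]]
force: [0.3, -0.1, 0.6]
opening: 39.8
grasp_force: 0.0
```

Call:
carry_out(
  steps=[
    [36, [0, 0, 6], 0],
    [36, [0, 0, 6], 0],
    [36, [0, 0, 5], 0],
    [36, [0, 0, 3], 0],
    [36, [0, 0, 2], 0],
    [36, [0, 0, 0], 0],
    [36, [0, 0, 0], 0],
    [36, [0, 0, 0], 0],
  ],
)

```text
t: 4.2
tcp_pos: [532.8, -13.5, 135.8]
eef_rot: [[-0.818, -0.575, 0.0], [-0.575, 0.818, 0.0], [-0.0, -0.0, -1.0]]
force: [0.0, -0.1, -0.2]
opening: 35.8
grasp_force: 0.0
```

```bash
python3 st.py
```

```text
t 4.2 p [532.8 -13.5 135.8] y 125.13 shift [ 0.4  0.2 -0. ] F [ 0.  -0.1 -0.2] M [0.08 0.01 0.01] op 35.79651433095541 0.0 q [-0.03  0.31  1.91  0.    0.92 -2.21]
```

Tips are at about z = 128, and the skirt should be near 122.5. I'll step down until contact.

Call:
carry_out(
  steps=[
    [30, [0, 0, 2], 0],
    [30, [0, 0, 1.5], 0],
    [30, [0, 0, 1], 0],
    [30, [0, 0, 1], 0],
    [30, [0, 0, 0.5], 0],
    [30, [0, 0, 0], 0],
    [30, [0, 0, 0], 0],
    [30, [0, 0, 0], 0],
  ],
)

```text
t: 4.87
tcp_pos: [532.8, -13.5, 131.2]
eef_rot: [[-0.818, -0.575, 0.001], [-0.575, 0.818, 0.0], [-0.001, -0.0, -1.0]]
force: [-5.7, 0.7, 18.5]
opening: 30.1
grasp_force: 9.6
```

Contact gives 18.5 N of push-down. Closing on the bar.

Call:
carry_out(
  steps=[
    [12, [0, 0, 0], 0],
    [8, [0, 0, 0], 0],
    [4, [0, 0, 0], 0],
    [4, [0, 0, 0], 0],
    [4, [0, 0, 0], 0],
    [4, [0, 0, 0], 0],
    [4, [0, 0, 0], 0],
    [4, [0, 0, 0], 0],
  ],
  squeeze=50,
)

```text
t: 5.53
tcp_pos: [533.1, -12.5, 131.4]
eef_rot: [[-0.818, -0.575, 0.001], [-0.575, 0.818, 0.002], [-0.002, 0.001, -1.0]]
force: [-4.8, 5.7, 20.2]
opening: 14.0
grasp_force: 57.3
```

```bash
python3 st.py
```

```text
t 5.5333 p [533.1 -12.5 131.4] y 125.11 shift [ 1.3 -0.4 -0. ] F [-4.8  5.7 20.2] M [1.26 1.12 0.17] op 13.962593371950089 57.28655444690958 q [-0.03  0.32  1.91  0.    0.91 -2.21]
```

Gripped at 14 mm. Turning clockwise.

Call:
carry_out(
  steps=[
    [4, [0, 0, 0], 1],
    [4, [0, 0, 0], 2],
    [4, [0, 0, 0], 3],
    [4, [0, 0, 0], 3],
    [4, [0, 0, 0], 3],
    [4, [0, 0, 0], 3],
    [4, [0, 0, 0], 2],
    [4, [0, 0, 0], 0],
  ],
)

```text
t: 6.2
tcp_pos: [533.2, -12.5, 131.4]
eef_rot: [[-0.951, -0.309, 0.001], [-0.309, 0.951, 0.002], [-0.002, 0.001, -1.0]]
force: [-5.3, 5.8, 20.8]
opening: 13.4
grasp_force: 58.1
```

```bash
python3 st.py; python3 -c "
from h import *
s=env.get_image('side')
cv2.imwrite('pics/c2.png',cv2.resize(s[110:260,150:300],(450,450)))"
```

```text
t 6.2 p [533.2 -12.5 131.4] y 107.98 shift [ 1.2 -0.8 -0. ] F [-5.3  5.8 20.8] M [1.27 1.12 0.02] op 13.441888834372836 58.142497648950666 q [-0.03  0.32  1.91  0.    0.91 -1.91]
```

View pics/c2.png

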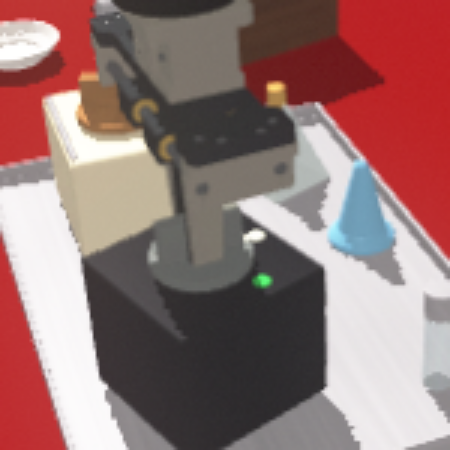

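The box looks unspun, with the green dot at crop (264,281) and the white dot at (255,236). I'll check that numerically in the full image.

```bash
cat > dot.py <<'E'
from h import *
s=env.get_image('side')
def dots(im):
    h=cv2.cvtColor(im,cv2.COLOR_BGR2HSV); o=[]
    for (lo,hi,x0,y0,x1,y1) in(((50,120,90),(75,255,255),225,195,250,215),((0,0,205),(180,50,255),229,183,240,193)):
        m=cv2.moments(cv2.inRange(h[y0:y1,x0:x1],lo,hi),True); o.append((round(m["m10"]/m["m00"]+x0,2),round(m["m01"]/m["m00"]+y0,2),m["m00"]))
    return o
a,b=dots(cv2.imread("pics/side0.png")),dots(s); print(a,b)
for k in(a,b): print(ray("side",[q[:2] for q in k],113.5)[:,:2].round(1))
E
python3 dot.py
```

```text
[(236.39, 202.78, 23.0), (235.78, 186.43, 23.0)] [(236.86, 203.23, 22.0), (235.44, 186.64, 25.0)]
[[569.7 -39.4]
 [573.1  15.5]]
[[570.4 -41. ]
 [572.4  14.9]]
```

The green dot moved about 0.5 px, which is near noise. I'll add a touch more push and continue.

Call:
carry_out(
  steps=[
    [4, [0, 0, 0.3], 0],
    [4, [0, 0, 0], 2],
    [4, [0, 0, 0], 3],
    [4, [0, 0, 0], 3],
    [4, [0, 0, 0], 3],
    [4, [0, 0, 0], 3],
    [4, [0, 0, 0], 2],
    [4, [0, 0, 0], 0],
  ],
)

```text
t: 6.97
tcp_pos: [533.3, -12.5, 131.4]
eef_rot: [[-0.999, -0.034, 0.002], [-0.034, 0.999, 0.002], [-0.002, 0.002, -1.0]]
force: [-5.4, 5.2, 23.7]
opening: 13.8
grasp_force: 59.2
```

```bash
python3 st.py; python3 dot.py
```

```text
t 6.9667 p [533.3 -12.5 131.4] y 91.98 shift [ 1.  -1.1 -0. ] F [-5.4  5.2 23.7] M [ 1.34  1.34 -0.03] op 13.83157564077156 59.168295110575855 q [-0.03  0.32  1.91  0.    0.91 -1.63]
[(236.39, 202.78, 23.0), (235.78, 186.43, 23.0)] [(236.86, 203.33, 21.0), (235.95, 186.36, 22.0)]
[[569.7 -39.4]
 [573.1  15.5]]
[[570.4 -41.3]
 [573.5  15.7]]
```

The box held still over these 16°, so I'll turn the remaining ~37.7°.

Call:
carry_out(
  steps=[
    [4, [0, 0, 0], 2],
    [4, [0, 0, 0], 3],
    [4, [0, 0, 0], 3],
    [4, [0, 0, 0], 3],
    [4, [0, 0, 0], 3],
    [4, [0, 0, 0], 3],
    [4, [0, 0, 0], 2],
    [4, [0, 0, 0], 0],
  ],
)

```text
t: 7.68
tcp_pos: [533.3, -12.4, 131.5]
eef_rot: [[-0.956, 0.293, 0.002], [0.293, 0.956, 0.002], [-0.001, 0.002, -1.0]]
force: [-5.6, 5.2, 23.1]
opening: 13.7
grasp_force: 59.3
```

Call:
carry_out(
  steps=[
    [4, [0, 0, 0], 2],
    [4, [0, 0, 0], 3],
    [4, [0, 0, 0], 3],
    [4, [0, 0, 0], 3],
    [4, [0, 0, 0], 3],
    [4, [0, 0, 0], 3],
    [4, [0, 0, 0], 1.5],
    [4, [0, 0, 0], 0],
  ],
)

```text
t: 8.35
tcp_pos: [533.4, -12.4, 131.4]
eef_rot: [[-0.814, 0.581, 0.002], [0.581, 0.814, 0.002], [-0.0, 0.002, -1.0]]
force: [-5.3, 7.3, 23.4]
opening: 13.2
grasp_force: 59.1
```

```bash
python3 st.py; python3 dot.py
```

```text
t 8.35 p [533.4 -12.4 131.4] y 54.51 shift [ 0.2 -1.6 -0. ] F [-5.3  7.3 23.4] M [1.3  1.32 0.  ] op 13.179733571141746 59.09525012481026 q [-0.03  0.32  1.91  0.    0.91 -0.98]
[(236.39, 202.78, 23.0), (235.78, 186.43, 23.0)] [(236.65, 203.35, 23.0), (236.0, 186.48, 23.0)]
[[569.7 -39.4]
 [573.1  15.5]]
[[570.  -41.3]
 [573.6  15.3]]
```

The tool has turned 70.6° with the box still. I'll open while still pressing, then rise and clear the view.

Call:
carry_out(
  steps=[
    [24, [0, 0, 0], 0],
    [30, [0, 0, 0], 0],
    [34, [0, 0, 0], 0],
    [34, [0, 0, -1], 0],
    [34, [0, 0, -3], 0],
    [34, [0, 0, -8], 0],
    [34, [0, 0, -12], 0],
    [34, [0, 0, -16], 0],
  ],
)

```text
t: 9.07
tcp_pos: [531.6, -13.5, 169.1]
eef_rot: [[-0.815, 0.579, -0.003], [0.579, 0.815, -0.0], [0.002, -0.001, -1.0]]
force: [-0.1, 0.4, 0.8]
opening: 34.0
grasp_force: 0.0
```

Call:
carry_out(
  steps=[
    [34, [0, 0, -16], 0],
    [34, [0, 0, -20], 0],
    [34, [0, 0, -20], 0],
    [34, [25, 0, -5], 0],
    [34, [30, -20, 0], 0],
    [34, [30, -20, 0], 0],
    [34, [30, -20, 0], 0],
    [34, [30, -20, 0], 0],
  ],
)

```text
t: 9.73
tcp_pos: [366.1, 5.2, 230.2]
eef_rot: [[-0.815, 0.579, -0.001], [0.579, 0.815, -0.0], [0.0, -0.0, -1.0]]
force: [0.4, 0.3, 0.1]
opening: 34.3
grasp_force: 0.0
```

Call:
carry_out(
  steps=[
    [34, [30, -20, 0], 0],
    [34, [30, -20, 0], 0],
    [34, [20, -20, 0], 0],
    [34, [10, -30, 0], 0],
    [34, [0, -30, 0], 0],
    [34, [0, -20, 0], 0],
    [34, [0, 0, 0], 0],
    [34, [0, 0, 0], 0],
  ],
)

```text
t: 10.4
tcp_pos: [213.4, -57.3, 230.6]
eef_rot: [[-0.813, 0.582, 0.001], [0.582, 0.813, -0.0], [-0.001, 0.001, -1.0]]
force: [-0.8, -0.6, -0.1]
opening: 34.3
grasp_force: 0.0
```

```bash
python3 st.py; python3 dot.py; python3 -c "
from h import *
t=env.get_image('top');s=env.get_image('side')
cv2.imwrite('pics/top3.png',t)
cv2.imwrite('pics/c3.png',np.hstack([cv2.resize(t[195:290,230:330],(400,380),interpolation=2),cv2.resize(s[165:260,170:270],(400,380),interpolation=2)]))"
```

```text
t 10.4 p [213.4 -57.3 230.6] y 54.4 shift [-233.8  221.1    0.4] F [-0.8 -0.6 -0.1] M [-0.05 -0.   -0.02] op 34.27384006555804 0.0 q [-0.27 -0.39  2.34  0.    1.19 -1.22]
[(236.39, 202.78, 23.0), (235.78, 186.43, 23.0)] [(236.36, 202.68, 22.0), (235.78, 186.43, 23.0)]
[[569.7 -39.4]
 [573.1  15.5]]
[[569.7 -39.1]
 [573.1  15.5]]
```

View pics/c3.png

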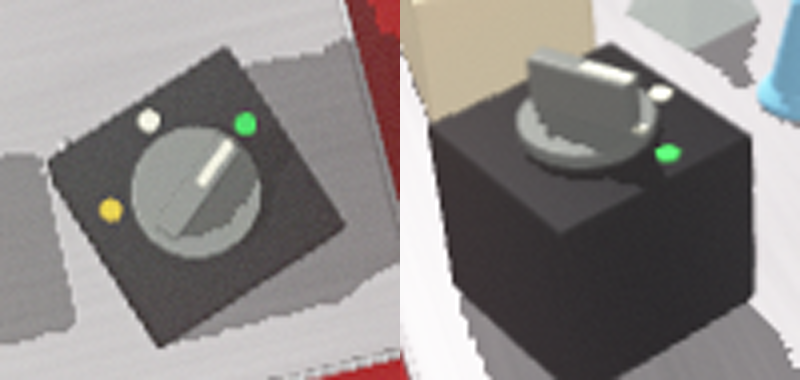

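The crop shows the box back exactly where it was, and the pointer stripe from about (202,182) to (231,143) aims at the green dot. Next I check the angle with a fit to the white stripe, before and after.

Run:
```python
from h import *
for f,(x0,y0,x1,y1) in(("top0",(269,229,281,243)),("top3",(278,229,289,243))):
    im=cv2.imread(f"pics/{f}.png").min(2).astype(float)[y0:y1,x0:x1]
    v,u=np.nonzero(im>175); w=im[v,u]-165
    P=ray("top",np.c_[u+x0,v+y0],150.5)[:,:2]
    m=np.average(P,axis=0,weights=w); C=np.cov((P-m).T,aweights=w); d=np.linalg.eigh(C)[1][:,1]; d*=np.sign(d[0])
    k=np.array([532.3,-13.6])
    print(f,len(u),m.round(1),"axis",np.degrees(np.arctan2(d[1],d[0])).round(1),"from centre",np.degrees(np.arctan2(*(m-k)[::-1])).round(1))
```

```text
top0 52 [544.9  -4. ] axis 39.0 from centre 37.2
top3 39 [544.  -21.7] axis -35.2 from centre -34.6
```

```bash
python3 -c "
from cell import env
print(env.close_job())"
```

```text
the job is handed in; nothing more can be done
None
```

The winder knob now points at the green dot, within about 1° by the camera; the box did not move, nothing else was touched, and the job was handed in at about 10.5 s.

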